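Set the stop and hold the sprung jaw open

TASK

Set up the small clamping fixture for the next parts: wind the handwheel clockwise by its crank knob until the stop has pushed the aluminium block up against the side fence and touches it firmly, then let go of the crank. Then pull the sprung jaw out by its upright plate until its pointer stands between the two ribs of the mark clip on the rail, and finish while still holding it there by hand, so that I can lift the block out; the block stays where it is between stop and fence, and the heat sinks and capacitors lying about are left alone.

Things in the scene. Friction and masses are not known exactly. Their poses are not given: they have to be found in the camera images.
- fixture: The clamping fixture, an aluminium bed 12 mm thick screwed to the bench (fixed; position and yaw differ each time). Origin on the bench top under the middle of the nest. Its x axis points from the pull plate through the jaw to the steel back wall, its y axis from the nest to the handwheel, z up. Parts on it share these axes. Highest part: the crank knob, 138 mm above the bench.
- handwheel (a joint): Angle of the handwheel in rad, 0 to 6, growing as it turns CLOCKWISE seen from above; starts between 0 and 0.8. Each rad drives the stop 10 mm toward the fence (fixture -y). Plain friction: it stays where it is left (about 1 N at the crank knob turns it; pushing the block along takes some 2 N more). The block is tight against the fence at a reading of about 3.5 to 5 rad.
- wheel_axis (a point): Point on the upright axis of the black handwheel (100 mm wide disc, upper edge 83 mm above the bench), at 116 mm above the bench, near the height of the crank knob's middle.
- crank_knob (a point): Middle of the grip of the crank knob, an upright round black knob 23 mm across and 52 mm high (86 to 138 mm above the bench; this point is at 118 mm), standing on the wheel 40 mm from the axis. It spins freely on its pin, so a gripper can pinch it from above and go round the circle without turning.
- stop: Steel stop slide, moved only by the handwheel. Axes as the fixture.
- stop_face (a point): Middle of the stop's flat face that meets the block, 22 mm above the bench; faces fixture -y.
- fence: Fixed steel side fence; its place along the fixture's y differs each time. Origin on the bed (12 mm above the bench) under its face; the face is the plane y = 0 of this frame and looks to +y, toward the stop. Axes as the fixture.
- spacer_block: The loose aluminium block in the nest, 30 mm (x) by 45 mm (y) by 20 mm high, lying on the bed in front of the fence, between 0 and 7 mm clear of it at the start; the sprung jaw presses it lightly on the back wall. When it is tight the stop face is 45 mm from the fence face.
- block_center (a point): Centre of that block, half-way up.
- jaw: The sprung jaw with its rod, pull plate and pointer: one slide moving along the fixture's x. It is pulled out toward -x (toward the robot) by up to 48 mm and springs back when let go. The spring pulls with about 4.5 N at home and 1.5 N more for each 10 mm of travel. Origin at home is the fixture's origin.
- pull_plate (a point): Grip point of the jaw's upright black pull plate: 12 mm thick along x (the pulling direction), 40 mm wide along y, its top 102 mm and its foot 30 mm above the bench; this point is in the middle of it at 85 mm. Free in front and behind above 45 mm, so it can be pinched from above with a finger on either side along x.
- pointer (a point): Tip of the small steel pointer bar, 5 mm wide, that sticks out sideways (+y) from the pull plate over the rail, 39 mm above the bench; moves with the jaw.
- mark: The mark: a dark steel clip 19 mm long (x) on the rail beside the pull plate; fixed, its place along the rail differs. Origin 12 mm above the bench under its middle; axes as the fixture. Two 3 mm ribs stand at x = -8 and +8 mm, tops 46 mm above the bench. Right when the pointer's middle is between them, best at x = 0; it starts 18 to 32 mm on the +x side. Ribs do not block the pointer.
- heat_sink_1: Bystander: finned heat sink 30 x 40 x 22 mm, loose. Origin under its middle.
- heat_sink_2: Bystander: second such heat sink.
- cap_1: Bystander: black capacitor standing, 26 mm across, 35 mm high, loose. Origin under its middle.
- cap_2: Bystander: second such capacitor.

How it is judged:
On the way, in this order (a step that is already met when the one before it is completed fails the run):
1. the stop presses the block against the side fence (contact force between each of stop, fence and spacer_block above 1 N and y of stop_face in the frame of fence below 0.0468 m and y of block_center in the frame of fence between 0.0205 and 0.0245 m and x of block_center in the frame of fence between -0.006 and 0.006 m and z of block_center in the frame of fence below 0.014 m), for 0.2 s.
2. the jaw is held by the fingers with its pointer at the mark (x of pointer in the frame of mark between -0.0065 and 0.0065 m and contact force between the fingers and jaw above 2 N and contact force between jaw and spacer_block below 0.5 N), for 0.3 s.
At the end, for the whole second after the job is handed in: The fingers hold the jaw (over 2 N) at rest, clear of the block, with the middle of its pointer within 6.5 mm of the middle of the mark clip; the block still lies in the nest against the fence (within 2 mm) with the stop against it (under 1.8 mm of play) (all of step 2 and linear speed of jaw below 0.01 m/s and y of stop_face in the frame of fence below 0.0468 m and y of block_center in the frame of fence between 0.0205 and 0.0245 m and x of block_center in the frame of fence between -0.006 and 0.006 m and z of block_center in the frame of fence below 0.014 m); the arm keeps its last pose, push and grip.
It fails at once if a heat sink or capacitor is pushed more than 30 mm (distance of any of heat_sink_1, heat_sink_2, cap_1, cap_2 from where it was at the start of the episode above 0.03 m).
It also fails if it takes over 61 s, if anything falls off the work surface, if the arm or the gripper's body presses on something with over 40 N, if the wrist force passes 120 N, or if a joint passes its speed limit or range.

ROBOT

A 6-joint arm with a two-finger parallel gripper is mounted at the origin on a cart in front of the work surface, level with it; the furniture and walls round the work are solid. World frame = base frame: x ahead of the robot, y to its left, z up, the work surface at z = 0. Lengths are in m, angles in rad, forces in N, time in s.
With the tool pointing down it reaches from about 0.225 to 0.875 m from the base axis. Payload 3.4 kg.
Tool frame: the origin (TCP) lies midway between the tips of the shut fingers; the grasp point (between the pads) lies 19 mm behind it (bot.grip_depth is the distance from the TCP to the grasp point, in m); z points along the fingers, y is the direction in which the jaws open and shut (so a half turn about z gives the same grasp; the last joint's range is limited). The gripper opens to 85 mm and grips with 20 to 120 N. Pads are 22 mm wide; open, the fingers measure 114 mm over their backs; the gripper's body (76 mm by 85 mm) begins 54 mm behind the grasp point. The pads swing forward as they close: fully open they stand 13 mm farther back than shut.
Start: joints at [1.075, 0.276, 1.505, -0, 1.361, -0.121], TCP at [0.211, 0.535, 0.211] pointing down, gripper open.
Joint ranges: [-2.89, 2.89], [-0.75, 2.08], [0.22, 2.7], [-1.18, 4.32], [0.11, 2.71], [-2.7, 2.7]. Speed limits (rad/s): [2.57, 2.57, 3.14, 3.14, 3.14, 3.14].

INTERFACE

Orientations are given as a unit quaternion [w, x, y, z].
In Python, from station import monitor, grab_frame, camera_info, bot, boxes_of, outline_of, place_of gives the robot as it stands.
- The arm moves only by the shell command python3 -m jog 'ROWS' [OPENING]. ROWS is JSON, a list of rows, each a list of 2 entries, a list of its own where there are three numbers: the shift along the world's x, y, z in m, then the turn, a rotation vector about the world's x, y, z in degrees. In form: [[[tx, ty, tz], [wx, wy, wz]], ...]. A call has 1 to 12 rows; each row shifts and turns the commanded pose from where the row before left it; what a row does not reach is not made up. A row lasts 1/10 s, in which the tool goes at most 50 mm and 8.59 degrees, less where a joint would pass 70% of its speed; a pose out of reach is approached as far as the arm can. A call is refused whole if a number of a shift passes 0.05 or a number of a turn 8.59, either way. A call with a gripper value outside its range is refused whole. OPENING is the gripper command: -1 is shut, 1 is fully open, values between are in proportion, set as the call begins (- or left out, the last holds). The fingers move at their own pace and stop on an object; the grip force is fixed at half the most. Time passes only in rows, so rows that do not move let the fingers close. It gives the time, the measured TCP pose, the force and the opening at its end, in the units of the state.
- monitor.read_state(): the state, without advancing time (a new reading comes with each control period).
- grab_frame(name): name is "scene" or "side" or "wrist"; returns (picture, depth): 400x640x3 uint8, red, green, blue; 400x640 float32, m along the optical axis (not along the pixel's ray), 0 where there is no reading.
- camera_info(name): a dict with "K" (3x3 intrinsics, pixels), "dist_coeffs" ([k1, k2, p1, p2, k3] as OpenCV has them; the pictures are not rectified), "rvec" (rotation vector, rad) and "tvec" (3), from world to camera coordinates, as OpenCV has them; the wrist camera has in their place "hand_eye" (4x4, takes a point from camera to tool coordinates, whose origin is the TCP and whose axes are the flange's). Camera axes: x right, y down, z forward; pixel columns grow to the right and rows downward; lengths in m; the calibration is good to about 2 mm. A picture is of the moment at which its call begins: read the wrist's pose just before it. camera_info takes no time and is no camera call.
- bot.job_done(): hands the job in, once; it reports no verdict.
Trained networks look in the newest picture that a camera, given by its name, has taken for a name from the list of things; names that differ only in an ending like _2 or _b are one class to them, and where a whole thing is asked for, a point or a joint stands for the part that bears it (a point fixed in the world has none). Each returns a list of dicts, best first, with "score" (0 to 1); they miss things now and then, are a little off and sometimes report something else, mostly with a low value. They report only what shows in the picture. A call takes as long as a camera call.
- boxes_of(camera, label): "xyz" ([x, y, z] in m, in the coordinates of the camera as it stood for that picture, good to about 4 mm: the middle of the surface that is visible of it).
- outline_of(camera, label): "mask" (400x640 bool, what is visible of it).
- place_of(camera, label): "xyz" ([x, y, z] in m, in the coordinates of the camera as it stood for that picture, good to about 4 mm: a listed point, or the origin of a listed thing).
The state is a dict: "time": time; "joints": joint angles; "joint_velocities": joint speeds; "joint_torque": joint torques, N m; "tcp_pos": TCP position; "eef_rot": TCP orientation; "wrist_force": force on the tool from outside, world axes, zero at the start; "moment": the same for the moment, N m; "gripper_width": finger opening in m.
Only numpy, scipy, OpenCV 4.12 (cv2) and the standard library are available. Lean on these libraries where they do the work, as an engineer would, in place of code of your own. Each camera call takes 0.05 s, during which the arm holds its last target.

## Working session

There is one attempt and no reset: what is moved stays moved. The work goes in short steps, Python scripts to look and compute and a shell command to move; the robot and the scene stay as the last step left them, time stands still between calls to the robot, and variables do not carry over. Pictures are saved under pics/ and viewed, and the job is handed in when it is done.

```bash
ls; mkdir -p pics; cat > h.py <<'E'
import numpy as np, cv2
from scipy.spatial.transform import Rotation as R
from station import monitor, grab_frame, camera_info, bot, boxes_of, outline_of, place_of
def snap(cam,fn):
    s=monitor.read_state(); p,d=grab_frame(cam)
    cv2.imwrite('pics/'+fn,cv2.cvtColor(p,cv2.COLOR_RGB2BGR)); return s,p,d
def c2w(cam,xyz,s=None):
    i=camera_info(cam); xyz=np.array(xyz)
    if cam=='wrist':
        H=np.array(i['hand_eye']); t=H[:3,:3]@xyz+H[:3,3]
        q=s['eef_rot']; return R.from_quat([q[1],q[2],q[3],q[0]]).as_matrix()@t+np.array(s['tcp_pos'])
    Rm=cv2.Rodrigues(np.array(i['rvec'],float))[0]; return Rm.T@(xyz-np.array(i['tvec']).ravel())
E
python3 - <<'E'
from h import *
for c in ['scene','side']:
    s,p,d=snap(c,c+'0.png')
    print(c)
    for l in ['fixture','wheel_axis','crank_knob','stop_face','fence','block_center','pull_plate','pointer','mark','heat_sink_1','cap_1']:
        r=place_of(c,l)
        print(l,[(np.round(c2w(c,x['xyz']),4).tolist(),round(x['score'],2)) for x in r[:3]])
s=monitor.read_state();print(s)
E
```

```text
pics
scene
fixture [([0.6217, 0.0876, -0.004], 0.65)]
wheel_axis [([0.6123, 0.2197, 0.1164], 0.83), ([0.6193, 0.0656, 0.0132], 0.3)]
crank_knob [([0.6024, 0.2483, 0.1161], 0.59)]
stop_face [([0.6252, 0.144, 0.0259], 0.64)]
fence [([0.6205, 0.061, 0.0129], 0.47)]
block_center [([0.6215, 0.0899, 0.0215], 0.56), ([0.6209, 0.0926, 0.0108], 0.56)]
pull_plate [([0.5244, 0.0983, 0.0837], 0.68)]
pointer []
mark []
heat_sink_1 [([0.4224, 0.3005, -0.0034], 0.52)]
cap_1 []
side
fixture [([0.6217, 0.0848, 0.001], 0.77), ([0.6201, 0.0834, 0.0242], 0.45), ([0.6222, 0.1431, 0.0195], 0.34)]
wheel_axis [([0.6159, 0.2132, 0.1182], 0.89), ([0.5014, 0.1478, 0.0086], 0.25)]
crank_knob [([0.6007, 0.249, 0.1157], 0.73), ([0.4451, -0.0736, 0.0005], 0.63)]
stop_face [([0.6236, 0.1425, 0.0188], 0.71)]
fence [([0.6148, 0.0594, 0.0102], 0.79), ([0.5277, 0.1368, 0.0385], 0.42)]
block_center [([0.6233, 0.086, 0.0235], 0.51)]
pull_plate [([0.5199, 0.0997, 0.0857], 0.79)]
pointer [([0.5299, 0.1339, 0.0394], 0.59), ([0.5024, 0.3815, -0.0028], 0.54)]
mark [([0.4988, 0.1449, 0.0123], 0.39)]
heat_sink_1 [([0.4248, 0.2937, -0.0019], 0.8), ([0.5007, 0.3807, -0.0057], 0.62)]
cap_1 [([0.3842, -0.0237, -0.0022], 0.81), ([0.4457, -0.0735, 0.004], 0.67)]
{'time': 1.2, 'joints': array([ 1.07498346e+00,  2.75916828e-01,  1.50489876e+00,  3.08077950e-05,
        1.36066748e+00, -1.20991727e-01]), 'joint_velocities': array([ 2.19461024e-03, -4.24760994e-04, -1.94538183e-05, -2.43542266e-03,
        5.66546740e-04, -5.92356849e-04]), 'joint_torque': array([ 8.01587539e-04, -4.16671443e+01, -2.46097845e+01, -6.36098252e-05,
        5.58165666e-04, -1.66927907e-05]), 'tcp_pos': array([0.21052488, 0.53512827, 0.2107189 ]), 'eef_rot': array([2.27794148e-06, 1.86318588e-01, 9.82489379e-01, 5.67829779e-05]), 'wrist_force': array([ 0.16531526,  0.18855823, -0.79098265]), 'moment': array([ 0.02775219,  0.08951203, -0.01831903]), 'gripper_width': 0.08541388298825581}
```

View pics/scene0.png

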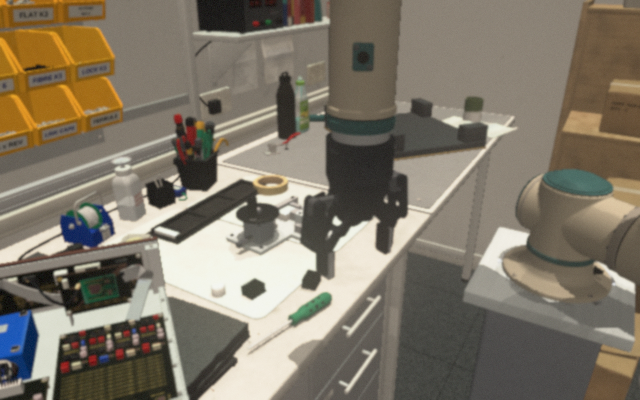

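View pics/side0.png

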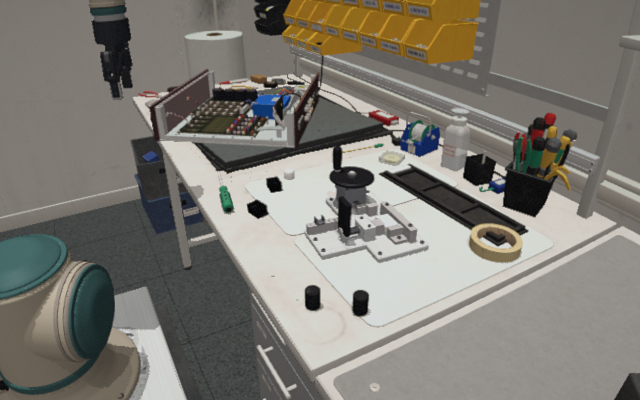

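```bash
python3 - <<'E'
from h import *
s=monitor.read_state();q=s['eef_rot']
print(R.from_quat([q[1],q[2],q[3],q[0]]).as_matrix().round(3))
i=camera_info('wrist');print(np.round(i['hand_eye'],3),i['K'])
E
python3 -m jog '[[[0,0,0.05],[0,0,0]],[[0.035,-0.035,0.04],[0,0,0]],[[0.035,-0.035,0.04],[0,0,0]],[[0.035,-0.035,0.02],[0,0,0]],[[0.035,-0.035,0],[0,0,0]],[[0.035,-0.035,0],[0,0,0]],[[0.035,-0.035,0],[0,0,0]],[[0.035,-0.035,0],[0,0,0]],[[0.035,-0.035,0],[0,0,0]],[[0.035,-0.035,0],[0,0,0]],[[0.02,-0.035,0],[0,0,0]],[[0,0,0],[0,0,0]]]'
```

```text
[[-0.931  0.366  0.   ]
 [ 0.366  0.931  0.   ]
 [ 0.     0.    -1.   ]]
[[ 0.001 -0.949 -0.315  0.081]
 [ 1.     0.001  0.    -0.   ]
 [ 0.    -0.315  0.949 -0.163]
 [ 0.     0.     0.     1.   ]] [[289.23137975   0.         323.86592734]
 [  0.         289.23137975 202.65845948]
 [  0.           0.           1.        ]]
time: 2.4
tcp_pos: [0.5311, 0.1978, 0.3414]
eef_rot: [0.0, 0.19, 0.982, -0.001]
wrist_force: [-0.5, 0.6, -0.3]
gripper_width: 0.0852
```

```bash
cat > det.py <<'E'
from h import *
import sys
for c in sys.argv[2:]:
    s,p,d=snap(c,c+sys.argv[1]+'.png')
    print(c, s['tcp_pos'].round(4))
    for l in ['fixture','wheel_axis','crank_knob','stop_face','fence','block_center','pull_plate','pointer','mark']:
        r=place_of(c,l)
        print(l,[(np.round(c2w(c,x['xyz'],s),4).tolist(),round(x['score'],2)) for x in r[:2]])
E
python3 det.py 1 wrist scene
```

```text
wrist [0.5311 0.1978 0.3414]
fixture [([0.6189, 0.089, -0.0004], 0.61)]
wheel_axis [([0.6146, 0.2158, 0.1145], 0.55)]
crank_knob [([0.5978, 0.2557, 0.1166], 0.7), ([0.5281, 0.1368, 0.0401], 0.23)]
stop_face [([0.6313, 0.1433, 0.0198], 0.73), ([0.6139, 0.2176, 0.1115], 0.62)]
fence [([0.6146, 0.064, 0.0117], 0.8)]
block_center [([0.6172, 0.0836, 0.023], 0.97)]
pull_plate [([0.5219, 0.096, 0.0889], 0.76)]
pointer [([0.5266, 0.1349, 0.0388], 0.92)]
mark [([0.4926, 0.1496, 0.0167], 0.55)]
scene [0.5278 0.2032 0.3425]
fixture [([0.6239, 0.0886, 0.0002], 0.62)]
wheel_axis [([0.6133, 0.2194, 0.1178], 0.89), ([0.3826, -0.0233, -0.0043], 0.38)]
crank_knob [([0.5993, 0.2505, 0.1208], 0.53)]
stop_face [([0.626, 0.1447, 0.0229], 0.75), ([0.6259, 0.0914, 0.0097], 0.16)]
fence [([0.6188, 0.0622, 0.0128], 0.64)]
block_center [([0.6206, 0.0901, 0.0225], 0.64)]
pull_plate [([0.5235, 0.0955, 0.0871], 0.96), ([0.6207, 0.0889, -0.001], 0.24)]
pointer [([0.5267, 0.1356, 0.0396], 0.76)]
mark [([0.4949, 0.1495, 0.011], 0.63)]
```

View pics/wrist1.png

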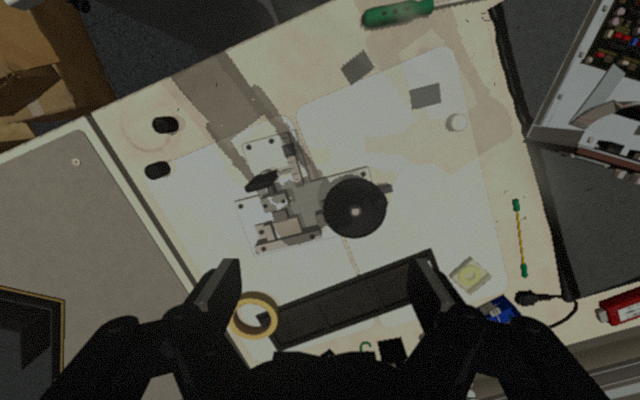

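```bash

python3 -m jog '[[[0.008,0.006,-0.01],[0,0,-8.2]],[[0.008,0.006,-0.01],[0,0,-8.2]],[[0.008,0.006,-0.015],[0,0,-8.2]],[[0.008,0.006,-0.015],[0,0,-8.2]],[[0.008,0.006,-0.015],[0,0,-8.2]],[[0.008,0.006,-0.015],[0,0,-8.2]],[[0.008,0.006,-0.015],[0,0,-8.2]],[[0.008,0.005,-0.015],[0,0,-8.2]],[[0.006,0.005,-0.015],[0,0,-8.2]],[[0,0,0],[0,0,0]],[[0,0,0],[0,0,0]]]'
python3 det.py 2 wrist scene side
```

```text
time: 4.5
tcp_pos: [0.5982, 0.2542, 0.2172]
eef_rot: [-0.0, 0.738, 0.675, -0.0]
wrist_force: [0.5, -0.8, 0.3]
gripper_width: 0.0855
wrist [0.5982 0.2542 0.2172]
fixture [([0.6187, 0.0889, -0.0017], 0.94)]
wheel_axis [([0.6155, 0.2152, 0.1153], 0.65)]
crank_knob [([0.6009, 0.2511, 0.1191], 0.64)]
stop_face []
fence []
block_center [([0.6212, 0.086, 0.024], 0.72)]
pull_plate [([0.4947, 0.1513, 0.016], 0.46)]
pointer [([0.5294, 0.1362, 0.0395], 0.82), ([0.4929, 0.1496, 0.0145], 0.55)]
mark [([0.4238, 0.2963, -0.0005], 0.36)]
scene [0.5983 0.2543 0.2177]
fixture [([0.6231, 0.0867, 0.0001], 0.82)]
wheel_axis [([0.6128, 0.2182, 0.1154], 0.97)]
crank_knob [([0.6007, 0.2506, 0.1155], 0.65)]
stop_face [([0.6253, 0.1473, 0.0218], 0.56)]
fence [([0.6169, 0.0634, 0.0119], 0.49)]
block_center [([0.6212, 0.0905, 0.0227], 0.74)]
pull_plate [([0.5224, 0.0938, 0.0857], 0.89)]
pointer [([0.526, 0.1377, 0.0403], 0.94)]
mark [([0.494, 0.1499, 0.0134], 0.55)]
side [0.5983 0.2543 0.2173]
fixture [([0.621, 0.083, 0.0], 0.64)]
wheel_axis [([0.6176, 0.2115, 0.1174], 0.97)]
crank_knob [([0.601, 0.2519, 0.119], 0.57)]
stop_face [([0.6237, 0.0825, 0.0001], 0.74), ([0.6263, 0.1447, 0.0193], 0.59)]
fence [([0.6133, 0.0622, 0.0118], 0.74)]
block_center [([0.618, 0.0887, 0.0275], 0.61), ([0.6174, 0.0626, 0.0121], 0.53)]
pull_plate [([0.525, 0.097, 0.0838], 0.82)]
pointer [([0.5285, 0.1378, 0.0348], 0.88)]
mark [([0.4983, 0.1502, 0.0079], 0.52)]
```

View pics/wrist2.png

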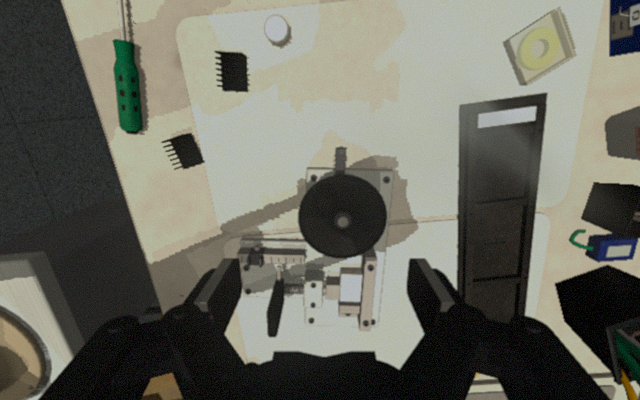

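```bash
cat > cloud.py <<'E'
from h import *
def cloud(c,s,d):
    i=camera_info(c);v,u=np.mgrid[0:400,0:640]
    pts=np.stack([u,v],-1).reshape(-1,1,2).astype(float)
    n=cv2.undistortPoints(pts,np.array(i['K']),np.array(i['dist_coeffs'])).reshape(-1,2)
    z=d.reshape(-1);m=z>0
    P=np.c_[n[m]*z[m,None],z[m]]
    return c2w(c,P.T,s) if False else np.array(tw(c,P,s))
def tw(c,P,s):
    o=c2w(c,[0,0,0],s);M=np.array([c2w(c,e,s)-o for e in np.eye(3)])
    return P@M+o
E
python3 - <<'E'
from cloud import *
for c in ['wrist','side']:
    s,p,d=snap(c,c+'3.png');W=cloud(c,s,d)
    m=(np.hypot(W[:,0]-.614,W[:,1]-.217)<.07)
    a=W[m&(W[:,2]>.095)&(W[:,2]<.145)]
    print(c,'knob',len(a),a.mean(0),np.percentile(a,[3,97],axis=0).round(4).tolist())
    b=W[m&(abs(W[:,2]-.083)<.005)]
    print('wheel',len(b),b.mean(0),np.percentile(b,[1,99],axis=0).round(4).tolist())
    # bed top edges
    e=W[(abs(W[:,2]-.012)<.003)&(W[:,0]>.45)&(W[:,0]<.72)&(W[:,1]>0)&(W[:,1]<.32)]
    print(cv2.minAreaRect(e[:,:2].astype(np.float32)))
    pl=W[(W[:,2]>.06)&(W[:,2]<.11)&(abs(W[:,0]-.523)<.03)&(abs(W[:,1]-.096)<.035)]
    if len(pl): print('plate',len(pl),cv2.minAreaRect(pl[:,:2].astype(np.float32)),pl[:,2].max())
E
```

```text
wrist knob 610 [0.59879027 0.25538661 0.13015088] [[0.5892, 0.2444, 0.1011], [0.6081, 0.2623, 0.1388]]
wheel 5082 [0.61639899 0.21498675 0.08144189] [[0.568, 0.1698, 0.0784], [0.6605, 0.2624, 0.0862]]
((0.5707857608795166, 0.13650591671466827), (0.2501465082168579, 0.20722784101963043), 83.29122924804688)
plate 564 ((0.5214073061943054, 0.0984714925289154), (0.03886914998292923, 0.01225935760885477), 83.69402313232422) 0.10374599634708703
side knob 188 [0.59594052 0.24386539 0.1189323 ] [[0.5892, 0.2385, 0.097], [0.6069, 0.2528, 0.138]]
wheel 717 [0.6127573  0.20839786 0.08115967] [[0.5672, 0.165, 0.0782], [0.6595, 0.2538, 0.0865]]
((0.5715842843055725, 0.13437703251838684), (0.25146377086639404, 0.20838455855846405), 82.70597839355469)
plate 300 ((0.5212112069129944, 0.09398270398378372), (0.04190371185541153, 0.012783265672624111), 82.29056549072266) 0.1027627964916848
```

```bash

python3 -m jog '[[[0,-0.001,-0.025],[0,0,0]],[[0,0,-0.025],[0,0,0]],[[0,0,-0.025],[0,0,0]],[[0,0,-0.02],[0,0,0]],[[0,0,-0.015],[0,0,0]],[[0,0,-0.006],[0,0,0]],[[0,0,0],[0,0,0]]]' && python3 -m jog '[[[0,0,0],[0,0,0]],[[0,0,0],[0,0,0]],[[0,0,0],[0,0,0]],[[0,0,0],[0,0,0]],[[0,0,0],[0,0,0]],[[0,0,0],[0,0,0]],[[0,0,0],[0,0,0]],[[0,0,0],[0,0,0]]]' -1
```

```text
time: 6.8
tcp_pos: [0.5978, 0.2532, 0.1005]
eef_rot: [-0.0, 0.739, 0.674, -0.001]
wrist_force: [0.3, 0.7, 0.6]
gripper_width: 0.0856
time: 7.6
tcp_pos: [0.5989, 0.2534, 0.1022]
eef_rot: [0.0, 0.739, 0.674, 0.001]
wrist_force: [-0.2, -1.7, 5.7]
gripper_width: 0.0188
```

```bash
python3 - <<'E'
from h import *
print(monitor.read_state())
s,p,d=snap('side','side4.png'); cv2.imwrite('pics/side4z.png',cv2.cvtColor(cv2.resize(p[120:270,260:460],None,fx=4,fy=4,interpolation=2),4))
s,p,d=snap('wrist','wrist4.png')
E
```

```text
{'time': 7.6, 'joints': array([ 2.93464343e-01,  4.57986864e-01,  1.49824990e+00, -2.95181055e-04,
        1.18361448e+00,  3.85627415e-01]), 'joint_velocities': array([0.00034457, 0.00055611, 0.00191443, 0.0034702 , 0.00077588,
       0.00034211]), 'joint_torque': array([ 4.25390080e-01, -4.67583561e+01, -2.08086205e+01,  2.44451389e-01,
       -1.13978328e-01, -1.04419619e-04]), 'tcp_pos': array([0.59889695, 0.25336998, 0.10221804]), 'eef_rot': array([4.98821543e-04, 7.38891420e-01, 6.73823933e-01, 7.26634923e-04]), 'wrist_force': array([-0.21383319, -1.74874616,  5.71754785]), 'moment': array([-0.16258498,  0.03420072, -0.0056137 ]), 'gripper_width': 0.01884033377127482}
```

View pics/side4z.png

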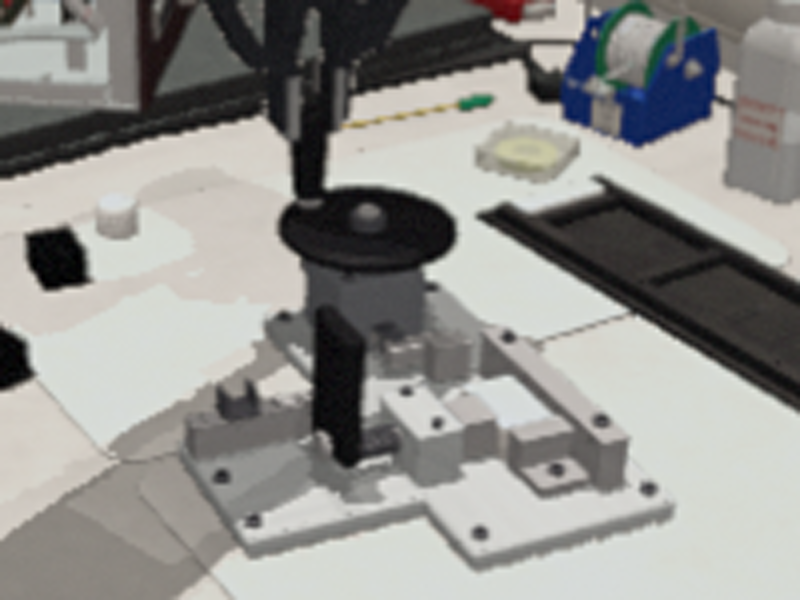

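View pics/wrist4.png

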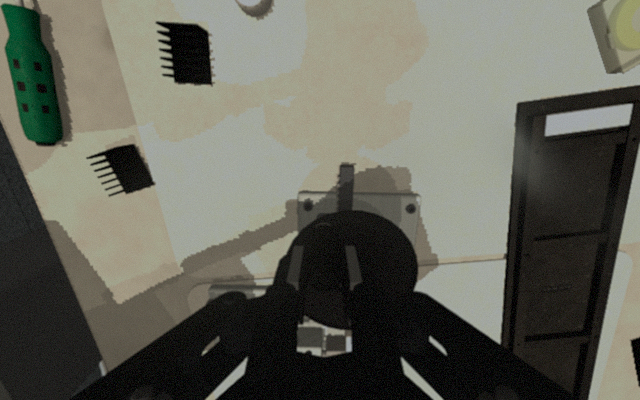

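```bash
python3 - <<'E'
import numpy as np
a=1.955-0.2*np.arange(24); p=np.c_[np.cos(a),np.sin(a)]*.040
c=np.round(p-p[0],4)
for k,(d,aa) in enumerate(zip(np.diff(c,axis=0),a[1:])): print(k+1,d.round(4).tolist(),(np.array([.614,.216])+np.array([np.cos(aa),np.sin(aa)])*.04).round(4))
E
```

```text
1 [0.0077, 0.0022] [0.6067 0.2553]
2 [0.0079, 0.0007] [0.6146 0.256 ]
3 [0.008, -0.0009] [0.6226 0.2551]
4 [0.0075, -0.0025] [0.6302 0.2526]
5 [0.007, -0.0039] [0.6371 0.2487]
6 [0.006, -0.0053] [0.6431 0.2434]
7 [0.0049, -0.0063] [0.648  0.2371]
8 [0.0035, -0.0072] [0.6515 0.2299]
9 [0.002, -0.0077] [0.6535 0.2222]
10 [0.0005, -0.008] [0.654  0.2142]
11 [-0.0012, -0.0079] [0.6528 0.2063]
12 [-0.0027, -0.0075] [0.6501 0.1988]
13 [-0.0041, -0.0068] [0.646 0.192]
14 [-0.0055, -0.0059] [0.6405 0.1861]
15 [-0.0064, -0.0047] [0.6341 0.1814]
16 [-0.0073, -0.0033] [0.6268 0.1781]
17 [-0.0078, -0.0018] [0.619  0.1763]
18 [-0.008, -0.0002] [0.611  0.1761]
19 [-0.0078, 0.0014] [0.6032 0.1775]
20 [-0.0075, 0.0029] [0.5957 0.1804]
21 [-0.0067, 0.0044] [0.589  0.1848]
22 [-0.0057, 0.0056] [0.5833 0.1903]
23 [-0.0045, 0.0066] [0.5788 0.1969]
```

```bash
python3 -m jog '[[[0.0077,0.0022,0],[0,0,0]],[[0.0079,0.0007,0],[0,0,0]],[[0.008,-0.0009,0],[0,0,0]],[[0.0075,-0.0025,0],[0,0,0]],[[0.007,-0.0039,0],[0,0,0]],[[0,0,0],[0,0,0]]]'; python3 - <<'E'
from h import *
s,p,d=snap('side','side5.png'); cv2.imwrite('pics/side5z.png',cv2.cvtColor(cv2.resize(p[120:270,260:460],None,fx=4,fy=4,interpolation=2),4))
E
```

```text
time: 8.3
tcp_pos: [0.6384, 0.2492, 0.1022]
eef_rot: [0.001, 0.739, 0.674, 0.002]
wrist_force: [1.3, 0.8, 3.7]
gripper_width: 0.019
```

View pics/side5z.png

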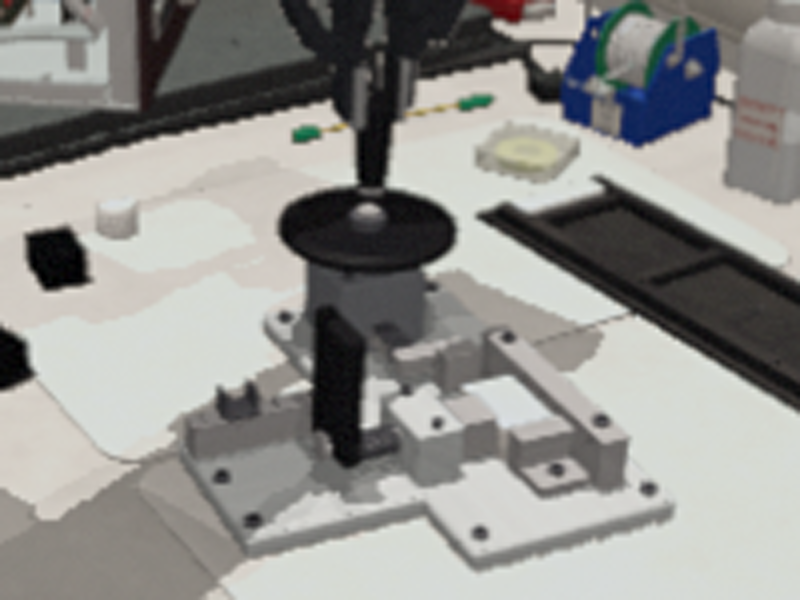

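```bash
python3 -m jog '[[[0.006,-0.0053,0],[0,0,0]],[[0.0049,-0.0063,0],[0,0,0]],[[0.0035,-0.0072,0],[0,0,0]],[[0.002,-0.0077,0],[0,0,0]],[[0.0005,-0.008,0],[0,0,0]],[[-0.0012,-0.0079,0],[0,0,0]],[[-0.0027,-0.0075,0],[0,0,0]]]'; python3 -m jog '[[[-0.0041,-0.0068,0],[0,0,0]],[[-0.0055,-0.0059,0],[0,0,0]],[[-0.0064,-0.0047,0],[0,0,0]],[[0,0,0],[0,0,0]]]'; python3 - <<'E'
from h import *
s,p,d=snap('side','side6.png'); cv2.imwrite('pics/side6z.png',cv2.cvtColor(cv2.resize(p[120:270,260:460],None,fx=4,fy=4,interpolation=2),4))
for l in ['stop_face','fence','block_center']:
  print([c2w('side',x['xyz']).round(4) for x in place_of('side',l)[:2]])
E
```

```text
time: 9.05
tcp_pos: [0.651, 0.1989, 0.1022]
eef_rot: [0.001, 0.739, 0.674, 0.002]
wrist_force: [0.3, 1.4, 6.3]
gripper_width: 0.0189
time: 9.45
tcp_pos: [0.633, 0.1809, 0.1022]
eef_rot: [0.0, 0.739, 0.674, -0.0]
wrist_force: [0.3, -0.7, 7.2]
gripper_width: 0.019
[array([0.621 , 0.1138, 0.0169])]
[array([0.6153, 0.0605, 0.0115])]
[array([0.6222, 0.0861, 0.0259])]
```

View pics/side6z.png

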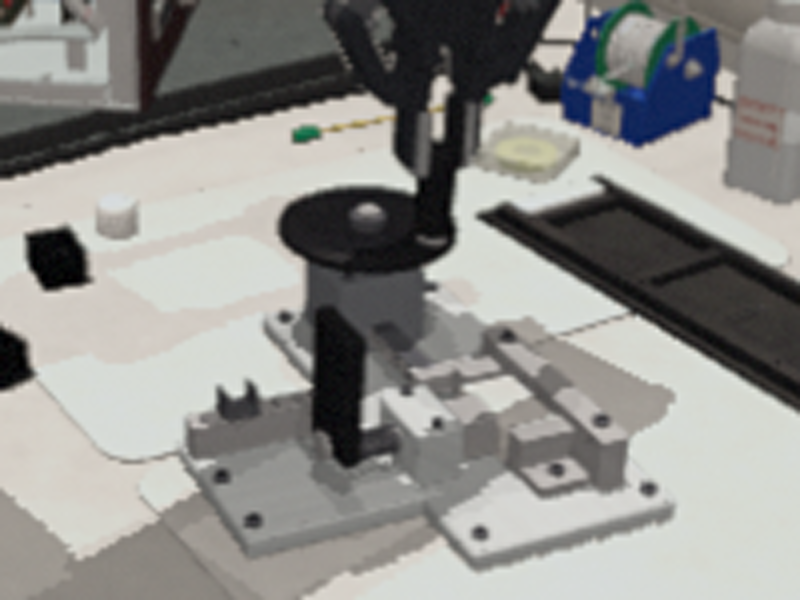

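```bash
python3 -m jog '[[[-0.0073,-0.0033,0],[0,0,0]],[[-0.0078,-0.0018,0],[0,0,0]],[[0,0,0],[0,0,0]]]';python3 -m jog '[[[-0.004,-0.0001,0],[0,0,0]],[[0,0,0],[0,0,0]]]';python3 -m jog '[[[-0.004,-0.0001,0],[0,0,0]],[[0,0,0],[0,0,0]]]'
```

```text
time: 9.95
tcp_pos: [0.6181, 0.1767, 0.1022]
eef_rot: [0.0, 0.739, 0.674, 0.001]
wrist_force: [0.5, 1.6, 6.2]
gripper_width: 0.0186
time: 10.15
tcp_pos: [0.615, 0.1766, 0.1022]
eef_rot: [0.001, 0.739, 0.674, 0.001]
wrist_force: [0.8, 0.9, 6.8]
gripper_width: 0.0189
time: 10.35
tcp_pos: [0.6135, 0.1767, 0.1022]
eef_rot: [0.002, 0.739, 0.674, 0.003]
wrist_force: [6.6, 1.3, 2.9]
gripper_width: 0.0188
```

```bash
python3 -m jog '[[[-0.003,0,0],[0,0,0]],[[0,0,0],[0,0,0]],[[0,0,0],[0,0,0]],[[0,0,0],[0,0,0]]]'; python3 - <<'E'
from h import *
for c in ['side','scene']:
  s,p,d=snap(c,c+'7.png')
  if c=='side': cv2.imwrite('pics/side7z.png',cv2.cvtColor(cv2.resize(p[120:270,260:460],None,fx=4,fy=4,interpolation=2),4))
  for l in ['stop_face','fence','block_center']:
    print(l,[c2w(c,x['xyz']).round(4) for x in place_of(c,l)[:2]])
E
```

```text
time: 10.75
tcp_pos: [0.613, 0.1767, 0.1023]
eef_rot: [0.003, 0.739, 0.674, 0.005]
wrist_force: [9.4, 2.1, 1.4]
gripper_width: 0.0189
stop_face [array([0.6213, 0.1067, 0.019 ])]
fence [array([0.4957, 0.1486, 0.0132]), array([0.6149, 0.0646, 0.0123])]
block_center [array([0.6194, 0.0833, 0.0277])]
stop_face [array([0.6255, 0.1145, 0.0246])]
fence [array([0.6199, 0.0661, 0.0124])]
block_center [array([0.6192, 0.0881, 0.0227])]
```

View pics/side7z.png

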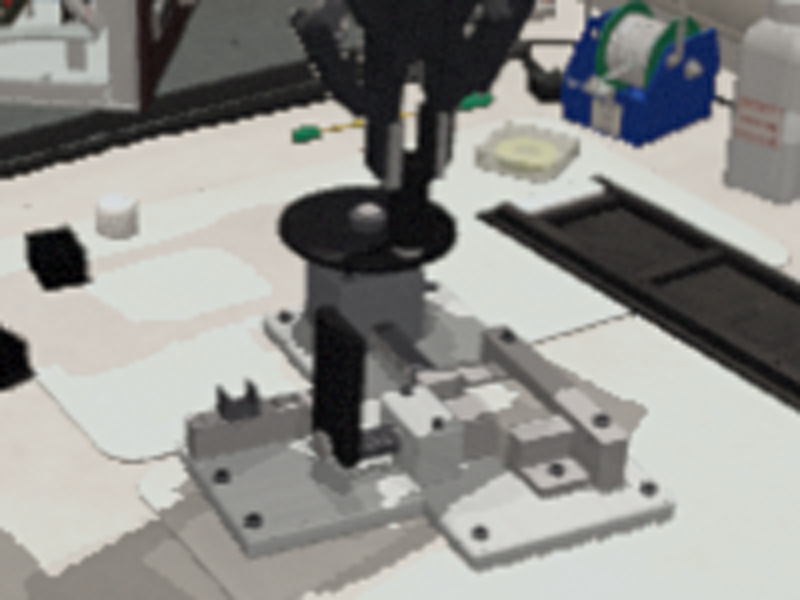

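```bash
python3 -m jog '[[[0,0,0],[0,0,0]],[[0,0,0],[0,0,0]],[[0,0,0],[0,0,0]],[[0,0,0],[0,0,0]],[[0,0,0],[0,0,0]]]' 1;python3 -m jog '[[[0,0,0.015],[0,0,0]],[[0,0,0.025],[0,0,0]],[[0,0,0.03],[0,0,0]],[[-0.02,-0.02,0.01],[0,0,-0.5]],[[-0.025,-0.02,0],[0,0,-0.5]],[[-0.025,-0.02,0],[0,0,-0.6]],[[-0.018,-0.02,0],[0,0,0]],[[0,0,0],[0,0,0]],[[0,0,0],[0,0,0]]]'
python3 - <<'E'
from cloud import *
s,p,d=snap('wrist','wrist8.png');W=cloud('wrist',s,d);print(s['tcp_pos'])
pl=W[(W[:,2]>.06)&(W[:,2]<.11)&(abs(W[:,0]-.523)<.03)&(abs(W[:,1]-.096)<.035)]
if len(pl): print('plate',len(pl),cv2.minAreaRect(pl[:,:2].astype(np.float32)),pl[:,2].max())
e=W[(abs(W[:,2]-.012)<.003)&(W[:,0]>.45)&(W[:,0]<.72)&(W[:,1]>0)&(W[:,1]<.32)]
print(cv2.minAreaRect(e[:,:2].astype(np.float32)))
for c in ['wrist','side','scene']:
  if c!='wrist': s,p,d=snap(c,c+'8.png')
  for l in ['stop_face','fence','block_center','pull_plate','pointer','mark']:
    print(c,l,[(c2w(c,x['xyz'],s).round(4),round(x['score'],2)) for x in place_of(c,l)[:2]])
E
```

```text
time: 11.65
tcp_pos: [0.6067, 0.1763, 0.101]
eef_rot: [-0.0, 0.739, 0.674, -0.0]
wrist_force: [0.3, 0.3, -0.2]
gripper_width: 0.0855
time: 12.55
tcp_pos: [0.5193, 0.0962, 0.1817]
eef_rot: [0.0, 0.749, 0.663, 0.001]
wrist_force: [0.1, -0.2, 0.5]
gripper_width: 0.0851
[0.51933229 0.09624709 0.18173271]
plate 652 ((0.5210106372833252, 0.0974842980504036), (0.03948419913649559, 0.011904234066605568), 83.2061767578125) 0.10459565869496193
((0.5711929202079773, 0.13667991757392883), (0.24928854405879974, 0.20833374559879303), 83.1863784790039)
wrist stop_face [(array([0.6252, 0.1099, 0.0186]), 0.67), (array([0.6177, 0.0864, 0.0128]), 0.67)]
wrist fence [(array([0.6173, 0.0623, 0.0145]), 0.6)]
wrist block_center [(array([0.6185, 0.0831, 0.0231]), 0.86), (array([0.6135, 0.2177, 0.1122]), 0.61)]
wrist pull_plate [(array([0.5221, 0.0965, 0.0875]), 0.66)]
wrist pointer [(array([0.5275, 0.1351, 0.0435]), 0.68)]
wrist mark [(array([0.4933, 0.1474, 0.018 ]), 0.78)]
side stop_face [(array([0.6209, 0.11  , 0.0195]), 0.73)]
side fence [(array([0.6156, 0.0618, 0.0115]), 0.87), (array([ 3.823e-01, -2.110e-02, -1.000e-04]), 0.28)]
side block_center [(array([0.6208, 0.082 , 0.0245]), 0.57)]
side pull_plate [(array([0.5235, 0.0979, 0.0829]), 0.59)]
side pointer [(array([0.5313, 0.138 , 0.0368]), 0.71), (array([0.523 , 0.0983, 0.0829]), 0.6)]
side mark [(array([0.4977, 0.1466, 0.0094]), 0.48)]
scene stop_face [(array([0.6245, 0.1101, 0.0265]), 0.6)]
scene fence [(array([0.6182, 0.0642, 0.011 ]), 0.45)]
scene block_center [(array([0.6198, 0.0854, 0.0218]), 0.55), (array([ 0.623 ,  0.1107, -0.0024]), 0.25)]
scene pull_plate [(array([0.5221, 0.0985, 0.0844]), 0.61)]
scene pointer [(array([0.5281, 0.1381, 0.0417]), 0.93)]
scene mark [(array([0.4958, 0.1465, 0.0147]), 0.54)]
```

View pics/wrist8.png

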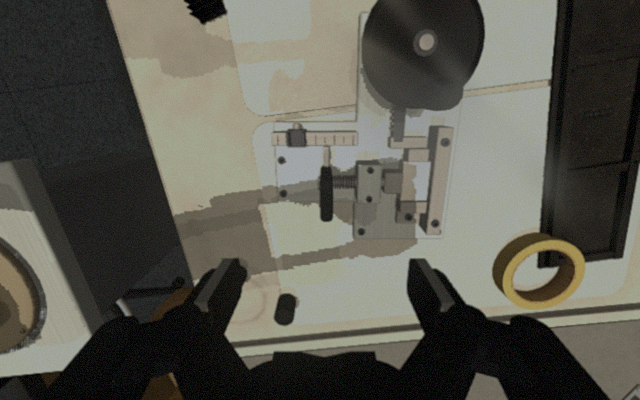

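View pics/side8.png

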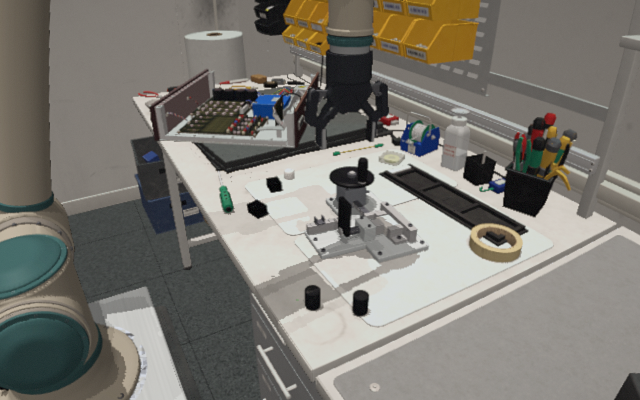

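```bash
python3 - <<'E'
from cloud import *
s=monitor.read_state();p,d=grab_frame('wrist')
cv2.imwrite('pics/w9.png',cv2.cvtColor(cv2.resize(p[100:230,260:400],None,fx=5,fy=4.6,interpolation=2),4))
W=cloud('wrist',s,d);th=np.radians(-6.75);O=np.array([.521,.0978])
q=W[:,:2]-O; X=q@[np.cos(th),np.sin(th)];Y=q@[-np.sin(th),np.cos(th)]
np.savez('/tmp/w9',X=X,Y=Y,Z=W[:,2])
# ribs
m=(W[:,2]>.042)&(W[:,2]<.05)&(X<0)&(X>-.06)&(Y>.02)&(Y<.09);print('mark hi',m.sum(),np.sort(X[m]).round(4),Y[m].min(),Y[m].max())
m=(W[:,2]>.034)&(W[:,2]<.045)&(abs(X)<.02)&(Y>.025)&(Y<.06);print('ptr',m.sum(),np.sort(X[m]).round(4),np.sort(Y[m]).round(4)[-5:])
E
```

```text
mark hi 87 [-0.0405 -0.0405 -0.0403 -0.0403 -0.0402 -0.0401 -0.0401 -0.0401 -0.04
 -0.04   -0.04   -0.04   -0.0399 -0.0394 -0.0394 -0.0393 -0.0393 -0.0392
 -0.0392 -0.0392 -0.0391 -0.0391 -0.039  -0.0389 -0.0389 -0.0388 -0.0384
 -0.0384 -0.0383 -0.0383 -0.0382 -0.0382 -0.0381 -0.0381 -0.0381 -0.038
 -0.038  -0.0379 -0.0379 -0.0249 -0.0249 -0.0248 -0.0247 -0.0241 -0.024
 -0.024  -0.024  -0.0239 -0.0239 -0.0239 -0.0239 -0.0239 -0.0238 -0.0238
 -0.0238 -0.0238 -0.0238 -0.023  -0.023  -0.023  -0.0229 -0.0229 -0.0229
 -0.0229 -0.0229 -0.0229 -0.0229 -0.0228 -0.0228 -0.0227 -0.0226 -0.022
 -0.022  -0.022  -0.022  -0.0219 -0.0219 -0.0219 -0.0219 -0.0219 -0.0219
 -0.0218 -0.0218 -0.0016 -0.0016 -0.0005 -0.0005] 0.020378509790891133 0.05447025730399979
ptr 63 [-0.0141 -0.01   -0.0016 -0.0016 -0.0016 -0.0016 -0.0016 -0.0016 -0.0016
 -0.0016 -0.0016 -0.0016 -0.0016 -0.0016 -0.0016 -0.0016 -0.0016 -0.0005
 -0.0005 -0.0005 -0.0005 -0.0005 -0.0005 -0.0005 -0.0005 -0.0005 -0.0005
 -0.0005 -0.0005 -0.0005 -0.0005 -0.0005  0.0005  0.0005  0.0005  0.0005
  0.0005  0.0005  0.0005  0.0005  0.0005  0.0005  0.0005  0.0005  0.0005
  0.0005  0.0005  0.0015  0.0015  0.0015  0.0015  0.0015  0.0015  0.0016
  0.0016  0.0016  0.0016  0.0016  0.0016  0.0016  0.0016  0.0016  0.0174] [0.04   0.04   0.0475 0.0486 0.0537]
```

View pics/w9.png

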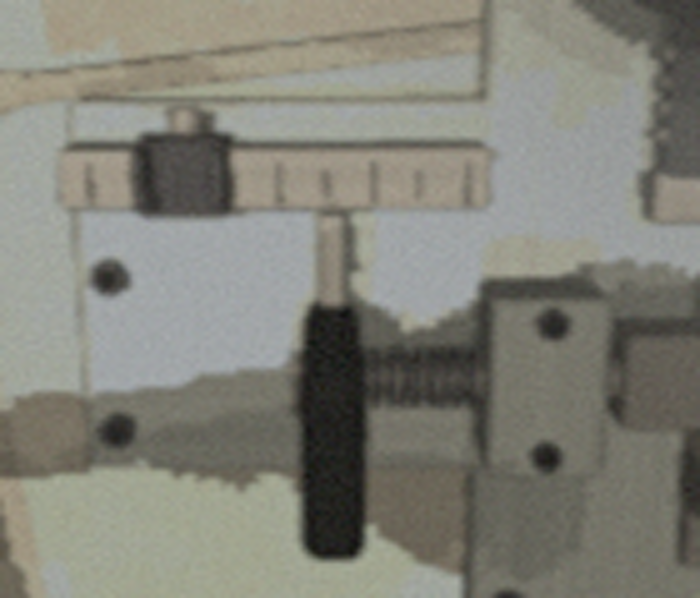

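```bash
python3 -m jog '[[[0.001,0.001,-0.02],[0,0,0]],[[0.0005,0.0005,-0.02],[0,0,0]],[[0,0,-0.02],[0,0,0]],[[0,0,-0.02],[0,0,0]],[[0,0,-0.02],[0,0,0]],[[0,0,-0.015],[0,0,0]],[[0,0,0],[0,0,0]]]'; python3 -m jog '[[[0,0,0],[0,0,0]],[[0,0,0],[0,0,0]],[[0,0,0],[0,0,0]],[[0,0,0],[0,0,0]],[[0,0,0],[0,0,0]],[[0,0,0],[0,0,0]],[[0,0,0],[0,0,0]],[[0,0,0],[0,0,0]],[[0,0,0],[0,0,0]]]' -1
```

```text
time: 14.35
tcp_pos: [0.519, 0.0977, 0.0644]
eef_rot: [-0.001, 0.748, 0.663, -0.002]
wrist_force: [-0.3, -0.4, 0.1]
gripper_width: 0.0856
time: 15.25
tcp_pos: [0.5217, 0.0978, 0.067]
eef_rot: [0.001, 0.748, 0.664, 0.001]
wrist_force: [0.9, -0.9, 6.1]
gripper_width: 0.0104
```

```bash
python3 -m jog '[[[-0.005,0.0006,0],[0,0,0]],[[-0.005,0.0006,0],[0,0,0]],[[-0.005,0.0006,0],[0,0,0]],[[-0.005,0.0006,0],[0,0,0]],[[-0.005,0.0006,0],[0,0,0]],[[-0.003,0.0003,0],[0,0,0]],[[0,0,0],[0,0,0]],[[0,0,0],[0,0,0]]]'
cat > chk.py <<'E'
from cloud import *
s=monitor.read_state();p,d=grab_frame('wrist');print(s['tcp_pos'],s['wrist_force'],s['joint_velocities'].round(3))
cv2.imwrite('pics/w10.png',cv2.cvtColor(cv2.resize(p[100:230,260:400],None,fx=5,fy=4.6,interpolation=2),4))
cv2.imwrite('pics/w10f.png',cv2.cvtColor(p,4))
W=cloud('wrist',s,d);th=np.radians(-6.75);O=np.array([.521,.0978])
q=W[:,:2]-O; X=q@[np.cos(th),np.sin(th)];Y=q@[-np.sin(th),np.cos(th)];Z=W[:,2]
m=(Z>.042)&(Z<.05)&(X<-.015)&(X>-.045)&(Y>.043)&(Y<.054);print('mark hi',m.sum(),np.histogram(X[m],bins=np.arange(-.046,-.014,.002)))
m=(Z>.034)&(Z<.0415)&(X<.005)&(X>-.05)&(Y>.024)&(Y<.040);print('ptr',m.sum(),np.median(X[m]),np.histogram(X[m],bins=np.arange(-.046,.006,.002)))
s,p,d=snap('side','side10.png'); cv2.imwrite('pics/side10z.png',cv2.cvtColor(cv2.resize(p[150:270,290:450],None,fx=5,fy=5,interpolation=2),4))
for l in ['stop_face','fence','block_center','pointer','mark','pull_plate']:
    print(l,[(c2w('side',x['xyz']).round(4),round(x['score'],2)) for x in place_of('side',l)[:2]])
E
python3 chk.py
```

```text
time: 16.05
tcp_pos: [0.4967, 0.1007, 0.067]
eef_rot: [0.003, 0.748, 0.664, 0.003]
wrist_force: [7.2, -2.3, -0.7]
gripper_width: 0.0103
[0.49674067 0.10073265 0.06702919] [ 7.20460411 -2.32815968 -0.6667903 ] [-0.001  0.002 -0.002  0.001  0.002 -0.   ]
mark hi 171 (array([ 0,  0, 17, 52, 17,  0,  0,  0,  0,  0, 16, 51, 18,  0,  0]), array([-0.046, -0.044, -0.042, -0.04 , -0.038, -0.036, -0.034, -0.032,
       -0.03 , -0.028, -0.026, -0.024, -0.022, -0.02 , -0.018, -0.016]))
ptr 174 -0.02560405503198023 (array([ 0,  0,  1,  2,  6,  5,  6,  6,  6, 39, 65, 38,  0,  0,  0,  0,  0,
        0,  0,  0,  0,  0,  0,  0,  0]), array([-4.60000000e-02, -4.40000000e-02, -4.20000000e-02, -4.00000000e-02,
       -3.80000000e-02, -3.60000000e-02, -3.40000000e-02, -3.20000000e-02,
       -3.00000000e-02, -2.80000000e-02, -2.60000000e-02, -2.40000000e-02,
       -2.20000000e-02, -2.00000000e-02, -1.80000000e-02, -1.60000000e-02,
       -1.40000000e-02, -1.20000000e-02, -1.00000000e-02, -8.00000000e-03,
       -6.00000000e-03, -4.00000000e-03, -2.00000000e-03,  4.16333634e-17,
        2.00000000e-03,  4.00000000e-03]))
stop_face []
fence [(array([0.6126, 0.0636, 0.0141]), 0.78)]
block_center [(array([0.6164, 0.1711, 0.1177]), 0.55), (array([0.6217, 0.0803, 0.0257]), 0.46)]
pointer [(array([0.5035, 0.1408, 0.038 ]), 0.64), (array([0.6188, 0.0903, 0.0146]), 0.19)]
mark [(array([0.4997, 0.1496, 0.0121]), 0.49), (array([ 6.209e-01,  8.340e-02, -6.000e-04]), 0.23)]
pull_plate [(array([0.4968, 0.1003, 0.0854]), 0.77)]
```

View pics/side10z.png

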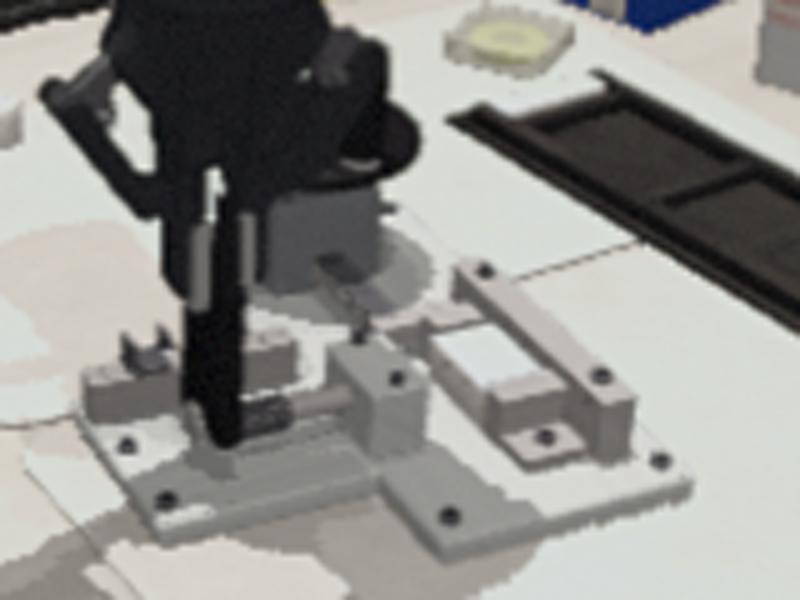

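View pics/w10f.png

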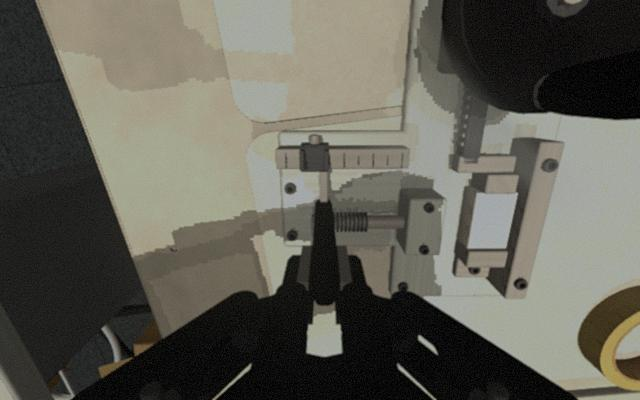

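```bash
python3 -m jog '[[[-0.0035,0.0004,0],[0,0,0]],[[-0.003,0.0004,0],[0,0,0]],[[0,0,0],[0,0,0]],[[0,0,0],[0,0,0]],[[0,0,0],[0,0,0]],[[0,0,0],[0,0,0]]]'; python3 chk.py
```

```text
time: 17.05
tcp_pos: [0.4909, 0.1014, 0.0671]
eef_rot: [0.003, 0.748, 0.664, 0.003]
wrist_force: [9.1, -3.0, -2.1]
gripper_width: 0.0106
[0.49087142 0.10142161 0.06705581] [ 9.12559429 -2.97967439 -2.05032361] [ 0.001  0.001  0.001 -0.    -0.002 -0.001]
mark hi 173 (array([ 0,  0, 18, 51, 18,  0,  0,  0,  0,  0, 17, 52, 17,  0,  0]), array([-0.046, -0.044, -0.042, -0.04 , -0.038, -0.036, -0.034, -0.032,
       -0.03 , -0.028, -0.026, -0.024, -0.022, -0.02 , -0.018, -0.016]))
ptr 165 -0.030828043535550822 (array([ 0,  0,  1,  3,  6,  6, 39, 61, 35,  4,  6,  4,  0,  0,  0,  0,  0,
        0,  0,  0,  0,  0,  0,  0,  0]), array([-4.60000000e-02, -4.40000000e-02, -4.20000000e-02, -4.00000000e-02,
       -3.80000000e-02, -3.60000000e-02, -3.40000000e-02, -3.20000000e-02,
       -3.00000000e-02, -2.80000000e-02, -2.60000000e-02, -2.40000000e-02,
       -2.20000000e-02, -2.00000000e-02, -1.80000000e-02, -1.60000000e-02,
       -1.40000000e-02, -1.20000000e-02, -1.00000000e-02, -8.00000000e-03,
       -6.00000000e-03, -4.00000000e-03, -2.00000000e-03,  4.16333634e-17,
        2.00000000e-03,  4.00000000e-03]))
stop_face [(array([0.6205, 0.111 , 0.0213]), 0.63)]
fence [(array([0.6145, 0.061 , 0.0095]), 0.54), (array([6.231e-01, 1.114e-01, 1.000e-04]), 0.47)]
block_center [(array([0.619 , 0.0817, 0.0268]), 0.73), (array([0.6241, 0.0893, 0.0163]), 0.46)]
pointer [(array([ 0.6223,  0.1112, -0.0013]), 0.63), (array([0.4972, 0.1404, 0.0362]), 0.59)]
mark [(array([0.4974, 0.1487, 0.0127]), 0.6)]
pull_plate [(array([0.4916, 0.1005, 0.0823]), 0.94), (array([ 0.383 , -0.0188, -0.0027]), 0.32)]
```

View pics/w10f.png

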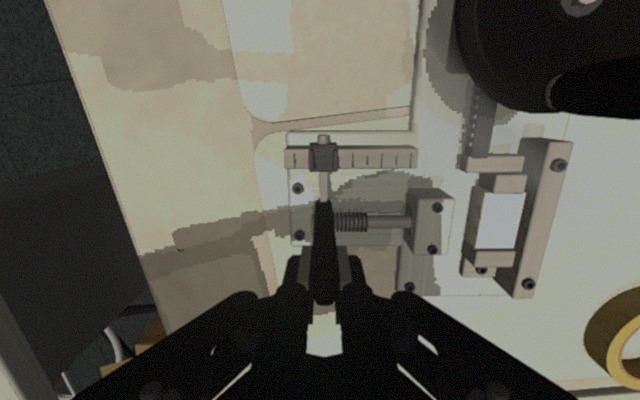

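View pics/side10z.png

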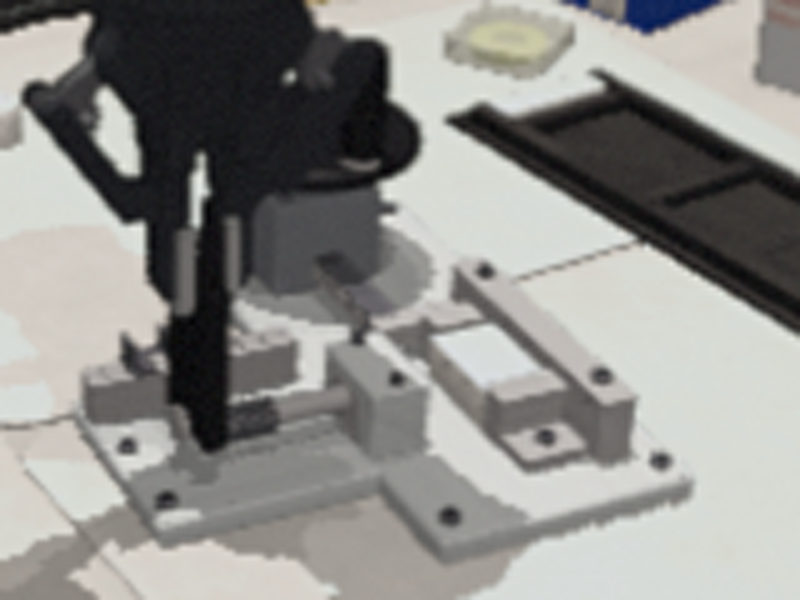

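```bash
python3 -m jog '[[[0,0,0],[0,0,0]],[[0,0,0],[0,0,0]],[[0,0,0],[0,0,0]]]'; python3 -c "
from station import bot
print(bot.job_done())"
```

```text
time: 17.75
tcp_pos: [0.4909, 0.1014, 0.0671]
eef_rot: [0.003, 0.748, 0.664, 0.003]
wrist_force: [7.4, -2.0, -1.1]
gripper_width: 0.0103
the job is handed in; nothing more can be done
None
```

The fixture is set, and I handed the job in at about 18 s with the gripper still holding the jaw at the mark.

- **Crank:** I wound it about 3.5 rad clockwise. It stalled at about 9 N with the block against the fence, and I let it go there.
- **Jaw:** I pinched the pull plate and pulled it out about 31 mm. My last depth check put the pointer within about 1 mm of the middle between the ribs. The wrist reads the spring's pull at about 7–9 N, and the arm was at rest.
- **Block:** In the last pictures I saw no gap between the stop, the block and the fence, and the jaw was clear of the block. The heat sinks and capacitors were nowhere near the arm's path; I did not re-measure them at the end.

**Checks that disagreed:**
- **Stop to fence:** the networks gave about 46–50 mm, where tight is 45 mm. That spread is within their roughly 4 mm error, so I relied on the stall force and the pictures.
- **Grip width:** the reading was a few mm below the true sizes: 19 mm on the 23 mm knob and 10 mm on the 12 mm plate. Both grips held.

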